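Hang the saddle caddy over the dishcloth rail

ROBOT

A 6-joint arm with a two-finger parallel gripper is mounted at the origin on a cart in front of the work surface, level with it; the furniture and walls round the work are solid. World frame = base frame: x ahead of the robot, y to its left, z up, the work surface at z = 0. Lengths are in m, angles in rad, forces in N, time in s.
With the tool pointing down it reaches from about 0.325 to 0.775 m from the base axis. Payload 9.3 kg.
Tool frame: the origin (TCP) lies midway between the tips of the shut fingers; the grasp point (between the pads) lies 19 mm behind it; z points along the fingers, y is the line along which they close (so a half turn about z gives the same grasp; the last joint's range is limited). The gripper opens to 85 mm and grips with 20 to 120 N. Pads are 22 mm wide; open, the fingers measure 114 mm over their backs; the gripper's body (76 mm by 85 mm) begins 54 mm behind the grasp point. The pads swing forward as they close: fully open they stand 13 mm farther back than shut.
Start: joints at [-1.392, 0.259, 0.021, 1.334, 0, 1.418], TCP at [0.179, -0.52, 0.231] pointing down, gripper open.
Joint ranges: [-3.04, 3.04], [-0.91, 1.82], [-1.04, 1.36], [-1.92, 1.95], [-1.52, 1.45], [-3.14, 3.14]. Speed limits (rad/s): [2.22, 2.22, 2.79, 3.14, 3.14, 3.14].

INTERFACE

Orientations are given as a unit quaternion [w, x, y, z].
In Python, from cell import bot gives the robot as it stands. The module is installed in compiled form; this text tells all that it offers.
- The arm moves only by the tool move_arm, never from a script. Its argument "series" is a list of rows, each a list of 3 entries, a list of its own where there are three numbers: the turn, a rotation vector about the tool's x, y, z in degrees, then the shift along the tool's x, y, z in mm, then the finger opening in mm, from 0 to 85.4. A call has 1 to 8 rows; each row is the pose to reach, as a shift and turn from the pose commanded when the call began, along the tool's axes at that moment; what a row does not reach only later rows make up. A row lasts 1/12 s, in which the tool goes at most 41.7 mm and 7.16 degrees, less where a joint would pass 70% of its speed; a pose out of reach is approached as far as the arm can. A call with a gripper value outside its range is refused whole. The fingers move at their own pace and stop on an object; "force" is the grip in N (left out, the last holds). Time passes only in rows, so rows that repeat a pose let the fingers close. It gives the time, the measured TCP pose, the force, the opening and the grip force at its end, in the units of the state.
- bot.get_obs(): the state, without advancing time (a new reading comes with each control period).
- bot.snapshot(name): name is "scene" or "top"; returns a dict with "image" (420x560x3 uint8, blue, green, red), "intrinsics" (3x3 intrinsics, pixels), "distortion" ([k1, k2, p1, p2, k3] as OpenCV has them; the pictures are not rectified), "R" (3x3) and "t" (3): a world point X has camera coordinates R X + t. Camera axes: x right, y down, z forward; pixel columns grow to the right and rows downward; lengths in m; the calibration is good to about 2 mm. A picture is of the moment at which its call begins. There is no depth.
- bot.job_done(): hands the job in; it is judged then, once.
The state is a dict: "time": time; "q": joint angles; "dq": joint speeds; "tau": joint torques, N m; "position": TCP position; "tcp_rot": TCP orientation; "wrist_force": force on the tool from outside, world axes, zero at the start; "torque": the same for the moment, N m; "opening": finger opening in m; "grasp_force": force on a finger pad.
Only numpy, scipy, OpenCV 4.12 (cv2) and the standard library are available. Lean on these libraries where they do the work, as an engineer would, in place of code of your own. Each camera call takes 0.05 s, during which the arm holds its last target. There are 200 camera calls.

TASK

Hang the saddle-shaped sponge caddy (two pockets with an open gap between them) over the bar of the dishcloth rail, so that the bar runs through the gap and one pocket hangs on each side. Leave it resting level on the bar near the middle, clear of both posts; set it down rather than drop it, and leave the one-piece tub with the same handle standing where it is.

Things in the scene. Friction and masses are not known exactly. Their poses are not given: they have to be found in the camera images.
- saddle_caddy: Loose grey plastic caddy, 120 (x) x 80 (y) x 115 mm high, 175 to 350 g, upright on the worktop: two open pockets (38 x 80 mm, 48 mm deep) joined by a roof with a wooden handle; between them a slot along y, open below and at both ends, 44 mm wide, narrowing from 48 mm up to 16 mm at its top, 70 mm up. Origin: centre of the underside, z up. Either way round is the same.
- saddle_grip (a point): Centre of the caddy's wooden handle bar, 107 mm above its underside. The bar is 16 mm thick (x), 64 mm long (along the caddy's y) and 16 mm high, with 24 mm of open height between it and the roof below; grip it from above across its thickness, closing along x. Axes as the caddy's.
- saddle_seat (a point): Top centre of the caddy's slot (underside of the roof), which rests on the bar: 70 mm above the caddy's underside, 37 mm below saddle_grip. Axes as the caddy's.
- bar_mid (a point): Middle of the rail's round steel bar, on its centre line, 130 mm above the worktop. The bar is 16 mm thick, level, along this point's y (x across it, z up); posts 120 mm to either side, corners rounded to 22 mm radius. With the caddy hung, saddle_seat is 8 mm above this point.
- rail: Dishcloth rail, fixed to the worktop: a steel tube bent to an upside-down U, 256 mm wide and 138 mm high, on a dark base plate 100 (x) x 270 (y) x 10 mm. Origin: centre of the base's underside; the bar runs along its y.
- tub: Loose one-piece tub of the same grey plastic with the same wooden handle on a narrow strap across its open top; 112 x 80 x 115 mm, one open box without a slot, 300 g. Not to be hung; it stays where it stands. Origin: centre of its underside, z up.

How it is judged:
At the end, for the whole second after the job is handed in: The caddy hangs at rest on the bar: the slot top is within 18 mm of the bar's line sideways, 0 to 20 mm above it and within 50 mm of the bar's middle; upright to 15 degrees and along the bar to 17 degrees. The tub stands upright within 30 mm of its start (x of saddle_seat in the frame of bar_mid between -0.018 and 0.018 m and y of saddle_seat in the frame of bar_mid between -0.05 and 0.05 m and z of saddle_seat in the frame of bar_mid between 0 and 0.02 m and angle between saddle_caddy's own z axis and vertical below 0.26 rad and angle between the y axis of saddle_caddy and the y axis of bar_mid, either way round below 0.3 rad and contact force between saddle_caddy and rail above 0.5 N and linear speed of saddle_caddy below 0.03 m/s and distance of tub from where it was at the start of the episode below 0.03 m and angle between tub's own z axis and vertical below 0.2 rad); the robot touches nothing.
It fails at once if the caddy is dropped (it falls unheld faster than 0.7 m/s, that is by more than about 25 mm) (linear speed of saddle_caddy above 0.7 m/s and contact force between the fingers and saddle_caddy below 0.1 N).
It fails at once if the tub is moved by more than 30 mm (distance of tub from where it was at the start of the episode above 0.03 m).
It also fails if it takes over 40 s, if anything falls off the work surface, if the arm or the gripper's body presses on something with over 40 N, if the wrist force passes 120 N, or if a joint passes its speed limit or range.

## Working session

There is one attempt and no reset: what is moved stays moved. The work goes in short steps, Python scripts to look and compute and a tool call to move; the robot and the scene stay as the last step left them, time stands still between calls to the robot, and variables do not carry over. Pictures are saved under pics/ and viewed, at most 10 in all, crops included, and the job is handed in when it is done.

Besides the shell and the picture viewer there is one more tool, called as a command line: name --argument value ..., lists and objects as JSON in quotes. move_arm: Moves the arm, as the interface text tells. Its arguments: {"type":"object","properties":{"series":{"type":"array"},"force":{"type":"number"}},"required":["series"]}

```bash
mkdir -p pics
python3 - <<'E'
from cell import bot
import cv2,pickle
for n in("scene","top"):
    s=bot.snapshot(n); cv2.imwrite(f"pics/{n}0.png",s["image"]); pickle.dump(s,open(n+".pkl","wb")); print(n,s["R"],s["t"],s["intrinsics"])
o=bot.get_obs();print(o["time"],o["position"],o["tcp_rot"],o["opening"])
E
```

```text
scene [[-0.47503577 -0.87984309  0.01473607]
 [-0.57093112  0.29542177 -0.76600499]
 [ 0.66961084 -0.37229305 -0.6426657 ]] [0.17375667 0.3856543  0.98511815] [[458.74428259   0.         278.33631002]
 [  0.         458.74428259 205.39046768]
 [  0.           0.           1.        ]]
top [[-0.00806903 -0.99983153 -0.0164864 ]
 [-0.99274718  0.00998735 -0.11980519]
 [ 0.11994966  0.01540011 -0.99266052]] [-0.06236049  0.53720354  1.28873211] [[519.0500179    0.         279.36354417]
 [  0.         519.0500179  222.83369617]
 [  0.           0.           1.        ]]
0.1 [ 0.17911359 -0.51974763  0.23074566] [-5.77557100e-04  9.86269309e-01  1.65143924e-01 -2.15986686e-05] 0.08518115009348166
```

View pics/scene0.png

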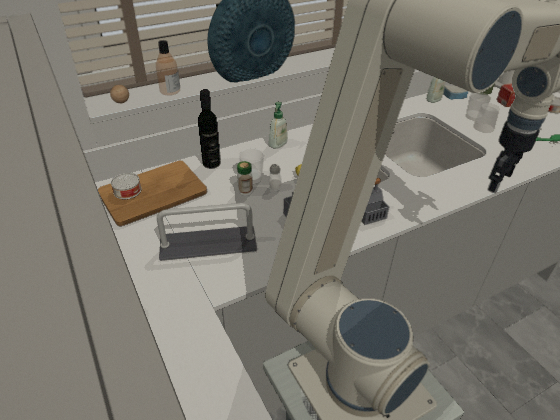

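View pics/top0.png

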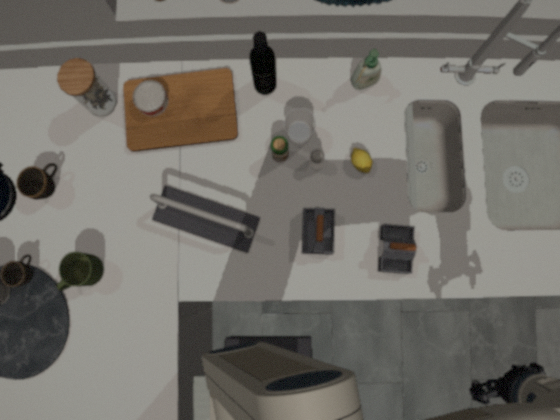

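Run:
```python
import cv2,pickle,numpy as np
t=pickle.load(open("top.pkl","rb"))["image"]
a=cv2.resize(t[170:290,140:440],None,fx=2.6,fy=2.6,interpolation=cv2.INTER_CUBIC)
cv2.imwrite("pics/crop1.png",cv2.convertScaleAbs(a,alpha=1.6,beta=10))
```

```text
(no output)
```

View pics/crop1.png

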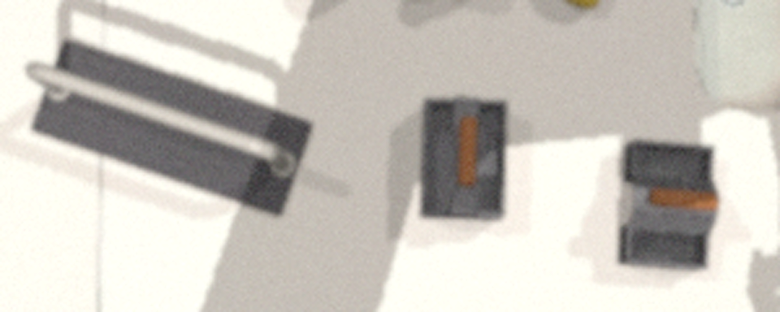

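```bash
cat > h.py <<'E'
import cv2,numpy as np
from scipy.spatial.transform import Rotation as Ro
def px2w(s,uv,z):
    n=cv2.undistortPoints(np.float64(uv).reshape(-1,1,2),s["intrinsics"],np.array(s["distortion"]))[:,0]
    d=np.c_[n,np.ones(len(n))]@s["R"]; c=-s["R"].T@s["t"]
    return c+d*((z-c[2])/d[:,2])[:,None]
def yaw(p,q): return np.degrees(np.arctan2(q[1]-p[1],q[0]-p[0]))
E
python3 - <<'E'
import pickle,numpy as np
from h import *
s=pickle.load(open("top.pkl","rb"))
c=lambda l:np.array(l)/2.6+[140,170]-.3
def show(n,l,z):
    w=px2w(s,c(l),z); print(n,w[:,:2].round(4).tolist(),"mid",w.mean(0).round(4),"yaw",yaw(w[0],w[1]).round(1),"len",np.linalg.norm(w[1]-w[0]).round(4))
show("handle",[(650,197),(717,202)],.115)
show("rim",[(628,142),(714,147),(706,267),(620,262)],.05)
show("bar",[(28,71),(293,158)],.13)
show("base",[(66,41),(312,123),(281,214),(33,128)],.01)
show("tub",[(422,99),(506,100),(504,217),(421,216)],.075)
show("tubh",[(467,118),(467,187)],.115)
E
```

```text
handle [[0.4698, -0.3302], [0.4644, -0.3919]] mid [ 0.4671 -0.3611  0.115 ] yaw -94.9 len 0.062
rim [[0.5281, -0.3234], [0.5224, -0.4071], [0.4067, -0.3952], [0.4126, -0.3123]] mid [ 0.4674 -0.3595  0.05  ] yaw -93.9 len 0.084
bar [[0.5902, 0.2397], [0.5073, -0.0052]] mid [0.5487 0.1173 0.13  ] yaw -108.7 len 0.2585
base [[0.6415, 0.2336], [0.555, -0.016], [0.4644, 0.015], [0.5529, 0.2655]] mid [0.5534 0.1245 0.01  ] yaw -109.1 len 0.2642
tub [[0.5683, -0.1241], [0.5665, -0.2038], [0.4554, -0.1997], [0.4572, -0.1217]] mid [ 0.5118 -0.1623  0.075 ] yaw -91.3 len 0.0798
tubh [[0.5442, -0.164], [0.4807, -0.1629]] mid [ 0.5125 -0.1634  0.115 ] yaw 179.0 len 0.0635
```

move_arm --series '[[[0,0,-7],[41,-7,0],70],[[0,0,-14],[81,-14,0],70],[[0,0,-21],[122,-21,0],70],[[0,0,-28],[162,-28,0],70],[[0,0,-35],[203,-36,0],70],[[0,0,-42],[243,-43,0],70],[[0,0,-49],[284,-50,0],70],[[0,0,-56],[324,-57,0],70]]' --force 50

```text
time: 0.77
position: [0.4685, -0.3591, 0.2311]
tcp_rot: [-0.0, 0.791, 0.611, -0.0]
wrist_force: [0.3, -0.9, -0.3]
opening: 0.0704
grasp_force: 0.0
```

```bash
cat >> h.py <<'E'
def go(o,x,y,z,yw):
    q=np.array(o["tcp_rot"]);R=Ro.from_quat(np.r_[q[1:],q[0]])
    M=R.as_matrix(); cur=np.degrees(np.arctan2(M[1,1],M[0,1]))
    a=np.radians(yw);Y=np.array([np.cos(a),np.sin(a),0]);Z=np.array([0,0,-1.])
    T=Ro.from_matrix(np.c_[np.cross(Y,Z),Y,Z])
    print("t",o["time"],"pos",np.round(o["position"],4),"yawy",round(cur,1),"turn",np.degrees((R.inv()*T).as_rotvec()).round(1),
      "shift",(M.T@(np.array([x,y,z])-o["position"])*1000).round(1),"open",round(o["opening"],4),"F",np.round(o["wrist_force"],1),"g",o["grasp_force"],"q",np.round(o["q"],2))
E
python3 - <<'E'
from cell import bot
from h import *
go(bot.get_obs(),.467,-.361,.2,-4.5)
go(bot.get_obs(),.467,-.361,.09,-4.5)
E
```

```text
t 0.7667 pos [ 0.4685 -0.3591  0.2311] yawy -14.6 turn [ -0.   -0.  -10.1] shift [-2.3 -1.  31.1] open 0.0704 F [ 0.3 -0.9 -0.3] g 0.0 q [-0.8   0.33  0.12  1.36  0.    1.03]
t 0.7667 pos [ 0.4685 -0.3591  0.2311] yawy -14.6 turn [ -0.   -0.  -10.1] shift [ -2.3  -0.9 141.1] open 0.0704 F [ 0.3 -0.9 -0.3] g 0.0 q [-0.8   0.33  0.12  1.36  0.    1.03]
```

move_arm --series '[[[0,0,-5],[-1,0,10],70],[[0,0,-10],[-2,-1,30],70],[[0,0,-10],[-2,-1,55],70],[[0,0,-10],[-2,-1,80],70],[[0,0,-10],[-2,-1,105],70],[[0,0,-10],[-2,-1,125],70],[[0,0,-10],[-2,-1,139],70],[[0,0,-10],[-2,-1,139],70]]'

```text
time: 1.43
position: [0.4641, -0.3609, 0.0889]
tcp_rot: [-0.003, 0.737, 0.676, -0.0]
wrist_force: [-0.2, 0.3, -0.0]
opening: 0.0701
grasp_force: 0.0
```

Run:
```python
from cell import bot
from h import *
for n in("top","scene"):
    s=bot.snapshot(n)
    p,_=cv2.projectPoints(np.array([[.467,-.361,.107]]),cv2.Rodrigues(s["R"])[0],s["t"],s["intrinsics"],np.array(s["distortion"]));u,v=p.ravel().astype(int);print(n,u,v)
    u=min(max(u,60),500);v=min(max(v,50),370)
    cv2.imwrite(f"pics/{n}2.png",cv2.convertScaleAbs(cv2.resize(s["image"][v-50:v+50,u-60:u+60],None,fx=5,fy=5,interpolation=cv2.INTER_CUBIC),alpha=1.6,beta=10))
go(bot.get_obs(),.467,-.361,.09,-4.5)
```

```text
top 401 246
scene 369 181
t 1.5333 pos [ 0.4653 -0.3621  0.0922] yawy -5.0 turn [-0.  -0.  -0.5] shift [1.3 1.6 2.2] open 0.0696 F [ 0.6 -0.1  0.6] g 0.0 q [-0.8   0.4  -0.14  1.04 -0.    0.85]
```

View pics/top2.png

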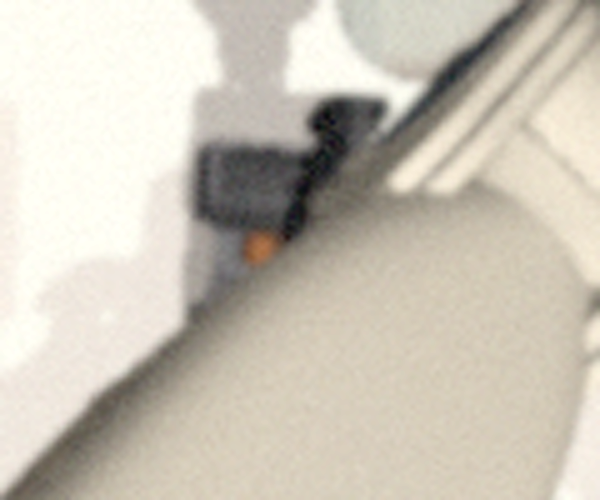

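View pics/scene2.png

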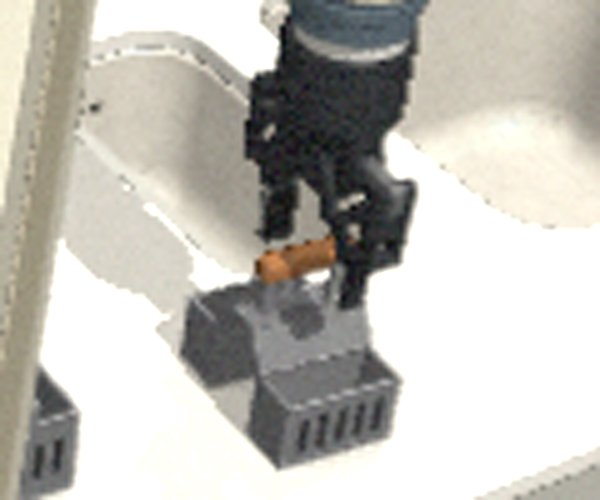

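The two views show the gripper over the two-pocket caddy. In the scene crop the fingers sit either side of the wooden bar (about 300,260), and the open slot is visible below it. Next I close and lift.

move_arm --series '[[[0,0,0],[1,1,2],40],[[0,0,0],[1,1,2],10],[[0,0,0],[1,1,2],5],[[0,0,0],[1,1,2],5],[[0,0,0],[1,1,2],5],[[0,0,0],[1,1,2],5],[[0,0,0],[1,1,2],5],[[0,0,0],[1,1,2],5]]' --force 60

```text
time: 2.2
position: [0.467, -0.3616, 0.0908]
tcp_rot: [0.001, 0.737, 0.676, 0.0]
wrist_force: [2.8, 0.0, 4.3]
opening: 0.0147
grasp_force: 61.5
```

move_arm --series '[[[0,0,0],[0,0,0],5],[[0,0,0],[0,0,0],5],[[0,0,0],[0,0,-5],5],[[0,0,0],[0,0,-15],5],[[0,0,0],[0,0,-30],5],[[0,0,0],[0,0,-50],5],[[0,0,0],[0,0,-75],5],[[0,0,0],[0,0,-100],5]]'

```text
time: 2.87
position: [0.4658, -0.3609, 0.1913]
tcp_rot: [-0.001, 0.737, 0.676, -0.0]
wrist_force: [0.1, -0.6, -2.4]
opening: 0.0151
grasp_force: 60.5
```

Run:
```python
from cell import bot
from h import *
go(bot.get_obs(),.551,.12,.26,-19)
```

```text
t 2.8667 pos [ 0.4658 -0.3609  0.1913] yawy -5.0 turn [-0.1 -0.  14. ] shift [486.6  42.8 -68.3] open 0.0151 F [ 0.1 -0.6 -2.4] g 60.49967050552368 q [-0.8   0.34  0.04  1.27 -0.    0.86]
```

move_arm --series '[[[0,0,0],[0,0,-20],5],[[0,0,0],[5,0,-45],5],[[0,0,1],[20,2,-65],5],[[0,0,2],[45,4,-70],5],[[0,0,3],[75,7,-70],5],[[0,0,4],[105,9,-70],5],[[0,0,5],[135,12,-70],5],[[0,0,6],[165,15,-70],5]]'

```text
time: 3.53
position: [0.4952, -0.1969, 0.2607]
tcp_rot: [-0.0, 0.772, 0.636, -0.0]
wrist_force: [0.4, -0.2, -1.9]
opening: 0.0147
grasp_force: 60.5
```

Run:
```python
from cell import bot
from h import *
go(bot.get_obs(),.551,.12,.26,-19)
```

```text
t 3.5333 pos [ 0.4952 -0.1969  0.2607] yawy -11.1 turn [-0.   0.   7.9] shift [321.7  -6.1   0.7] open 0.0147 F [ 0.4 -0.2 -1.9] g 60.477726459503174 q [-0.54  0.22  0.05  1.4  -0.    1.23]
```

move_arm --series '[[[0,0,1],[30,-1,0],5],[[0,0,2],[65,-1,0],5],[[0,0,3],[100,-2,0],5],[[0,0,4],[135,-3,0],5],[[0,0,5],[170,-3,0],5],[[0,0,6],[205,-4,0],5],[[0,0,7],[235,-5,0],5],[[0,0,8],[260,-5,0],5]]'

```text
time: 4.2
position: [0.5399, 0.0601, 0.2607]
tcp_rot: [-0.0, 0.814, 0.581, -0.0]
wrist_force: [0.4, 0.2, -2.6]
opening: 0.0152
grasp_force: 60.5
```

move_arm --series '[[[0,0,0],[20,4,0],5],[[0,0,0],[40,7,0],5],[[0,0,0],[55,8,0],5],[[0,0,0],[61,8,0],5],[[0,0,0],[61,8,0],5],[[0,0,0],[61,8,0],5],[[0,0,0],[61,8,0],5],[[0,0,0],[61,8,0],5]]'

```text
time: 4.87
position: [0.5676, 0.112, 0.2605]
tcp_rot: [0.0, 0.814, 0.58, -0.0]
wrist_force: [0.1, -0.4, -2.1]
opening: 0.0148
grasp_force: 60.5
```

Run:
```python
from cell import bot
from h import *
for n in("top","scene"):
    s=bot.snapshot(n)
    p,_=cv2.projectPoints(np.array([[.551,.12,.16]]),cv2.Rodrigues(s["R"])[0],s["t"],s["intrinsics"],np.array(s["distortion"]));u,v=p.ravel().astype(int);print(n,u,v)
    u=min(max(u,80),480);v=min(max(v,60),360)
    cv2.imwrite(f"pics/{n}3.png",cv2.convertScaleAbs(cv2.resize(s["image"][v-60:v+60,u-80:u+80],None,fx=5,fy=5,interpolation=cv2.INTER_CUBIC),alpha=1.6,beta=10))
go(bot.get_obs(),.551,.12,.26,-19)
```

```text
top 197 210
scene 205 199
t 4.9667 pos [0.5677 0.1122 0.2605] yawy -19.1 turn [ 0.   0.  -0.1] shift [  1.9 -18.3   0.5] open 0.0151 F [ 0.6 -0.3 -2.4] g 60.48442482948303 q [ 0.05  0.3   0.16  1.43 -0.    1.95]
```

View pics/scene3.png

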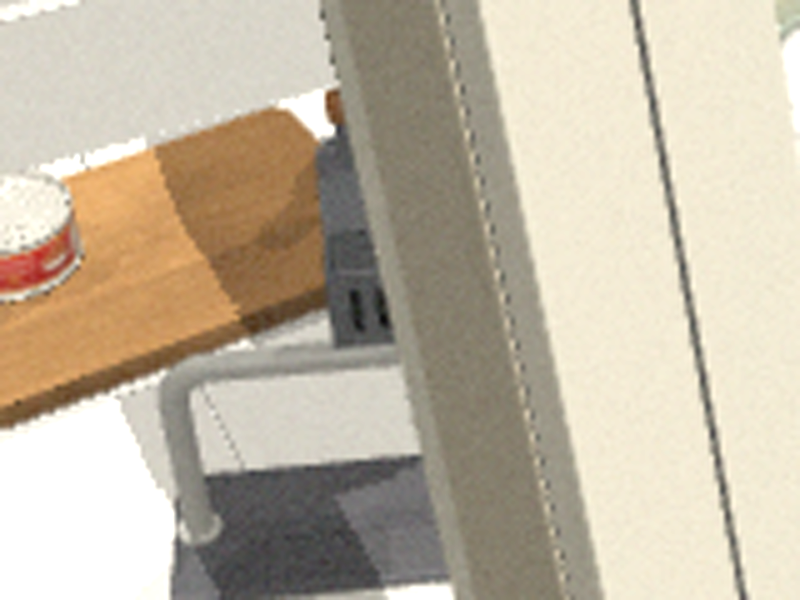

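View pics/top3.png

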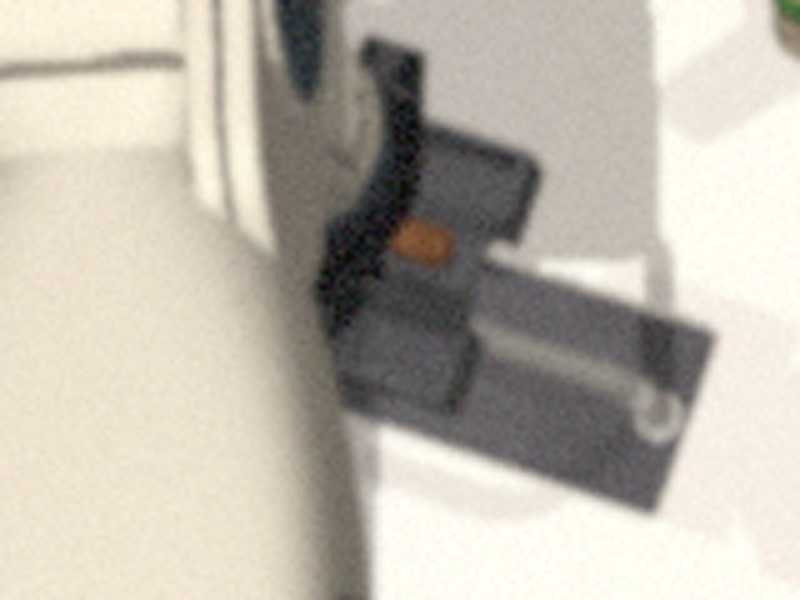

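The gripper holds the caddy level and parallel to the bar. In the top crop the handle (420,240) is about 18 mm beyond the bar, which matches the computed offset. I'll shift it back and start lowering.

move_arm --series '[[[0,0,0],[1,-8,0],5],[[0,0,0],[2,-16,0],5],[[0,0,0],[2,-18,0],5],[[0,0,0],[2,-18,5],5],[[0,0,0],[2,-18,15],5],[[0,0,0],[2,-18,27],5],[[0,0,0],[2,-18,35],5],[[0,0,0],[2,-18,40],5]]'

```text
time: 5.63
position: [0.551, 0.1207, 0.2184]
tcp_rot: [-0.001, 0.814, 0.581, -0.001]
wrist_force: [0.5, 0.7, -2.0]
opening: 0.0149
grasp_force: 60.5
```

move_arm --series '[[[0,0,0],[0,0,3],5],[[0,0,0],[0,0,6],5],[[0,0,0],[0,0,9],5],[[0,0,0],[0,0,12],5],[[0,0,0],[0,0,15],5],[[0,0,0],[0,0,15],5]]'

```text
time: 6.13
position: [0.5514, 0.1207, 0.2048]
tcp_rot: [-0.0, 0.814, 0.581, -0.0]
wrist_force: [-0.3, 0.9, -2.6]
opening: 0.0145
grasp_force: 60.4
```

Run:
```python
from cell import bot
from h import *
s=bot.snapshot("top")
cv2.imwrite("pics/top4.png",cv2.convertScaleAbs(cv2.resize(s["image"][150:270,120:280],None,fx=5,fy=5,interpolation=cv2.INTER_CUBIC),alpha=1.6,beta=10))
go(bot.get_obs(),.551,.12,.159,-19)
```

```text
t 6.1833 pos [0.5514 0.1207 0.2051] yawy -19.0 turn [-0.  0.  0.] shift [-0.8 -0.1 46.1] open 0.0146 F [-0.5 -0.9 -2.2] g 60.443912744522095 q [0.07 0.29 0.   1.28 0.   1.97]
```

View pics/top4.png

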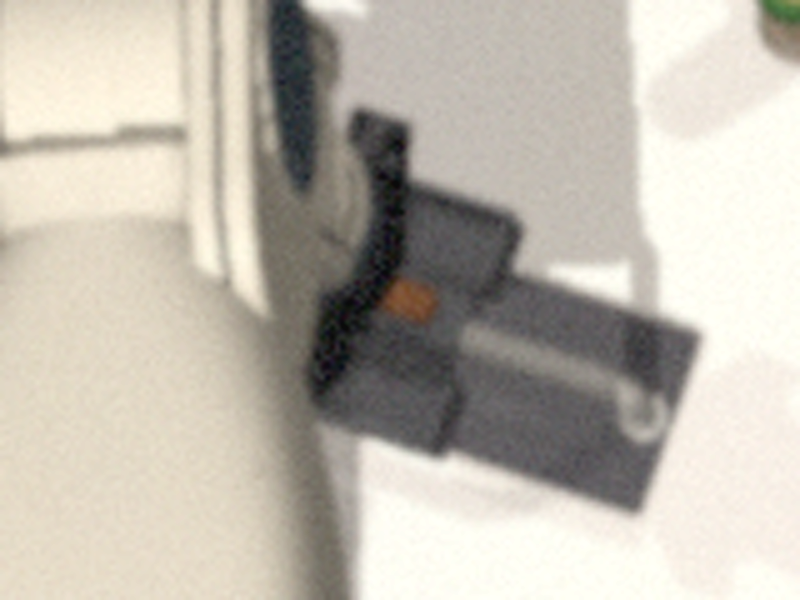

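The bar (465,335 to 640,400) runs into the gap between the two pockets, and there is no contact force. I'll keep lowering.

move_arm --series '[[[0,0,0],[0,0,6],5],[[0,0,0],[0,0,12],5],[[0,0,0],[0,0,18],5],[[0,0,0],[0,0,24],5],[[0,0,0],[0,0,30],5],[[0,0,0],[0,0,34],5],[[0,0,0],[0,0,37],5],[[0,0,0],[0,0,38],5]]'

```text
time: 6.85
position: [0.5513, 0.1207, 0.1667]
tcp_rot: [-0.0, 0.814, 0.581, -0.0]
wrist_force: [1.4, 0.9, -3.1]
opening: 0.0151
grasp_force: 60.5
```

move_arm --series '[[[0,0,0],[0,0,1],5],[[0,0,0],[0,0,2],5],[[0,0,0],[0,0,3],5],[[0,0,0],[0,0,4],5],[[0,0,0],[0,0,5],5],[[0,0,0],[0,0,5],5]]'

```text
time: 7.35
position: [0.5515, 0.1207, 0.1622]
tcp_rot: [-0.0, 0.814, 0.581, -0.0]
wrist_force: [0.2, -0.2, -1.9]
opening: 0.0147
grasp_force: 60.5
```

move_arm --series '[[[0,0,0],[0,0,1],5],[[0,0,0],[0,0,2],5],[[0,0,0],[0,0,3],5],[[0,0,0],[0,0,3],5]]'

```text
time: 7.68
position: [0.5514, 0.1207, 0.159]
tcp_rot: [-0.0, 0.814, 0.581, -0.0]
wrist_force: [0.1, -0.0, -3.1]
opening: 0.0147
grasp_force: 60.5
```

move_arm --series '[[[0,0,0],[0,0,1],5],[[0,0,0],[0,0,1],5],[[0,0,0],[0,0,2],5],[[0,0,0],[0,0,2],5]]'

```text
time: 8.02
position: [0.5516, 0.1207, 0.1585]
tcp_rot: [0.0, 0.814, 0.581, 0.001]
wrist_force: [-3.4, -0.9, 9.8]
opening: 0.0148
grasp_force: 62.1
```

move_arm --series '[[[0,0,0],[0,0,-1],5],[[0,0,0],[0,0,-1],20],[[0,0,0],[0,0,-1],25],[[0,0,0],[0,0,-1],35],[[0,0,0],[0,0,-1],50],[[0,0,0],[0,0,-1],60],[[0,0,0],[0,0,-1],60],[[0,0,0],[0,0,-1],60]]'

```text
time: 8.68
position: [0.5515, 0.1208, 0.1582]
tcp_rot: [-0.0, 0.814, 0.581, -0.0]
wrist_force: [0.1, -0.4, -0.4]
opening: 0.06
grasp_force: 0.0
```

Run:
```python
from cell import bot
from h import *
s=bot.snapshot("top")
cv2.imwrite("pics/top5.png",cv2.convertScaleAbs(cv2.resize(s["image"][150:270,120:280],None,fx=5,fy=5,interpolation=cv2.INTER_CUBIC),alpha=1.6,beta=10))
go(bot.get_obs(),.551,.12,.159,-19)
```

```text
t 8.7333 pos [0.5515 0.1208 0.1582] yawy -19.0 turn [-0.  0.  0.] shift [-0.9 -0.2 -0.8] open 0.0601 F [ 0.1  0.8 -0. ] g 0.0 q [ 0.07  0.31 -0.09  1.17  0.    1.97]
```

View pics/top5.png

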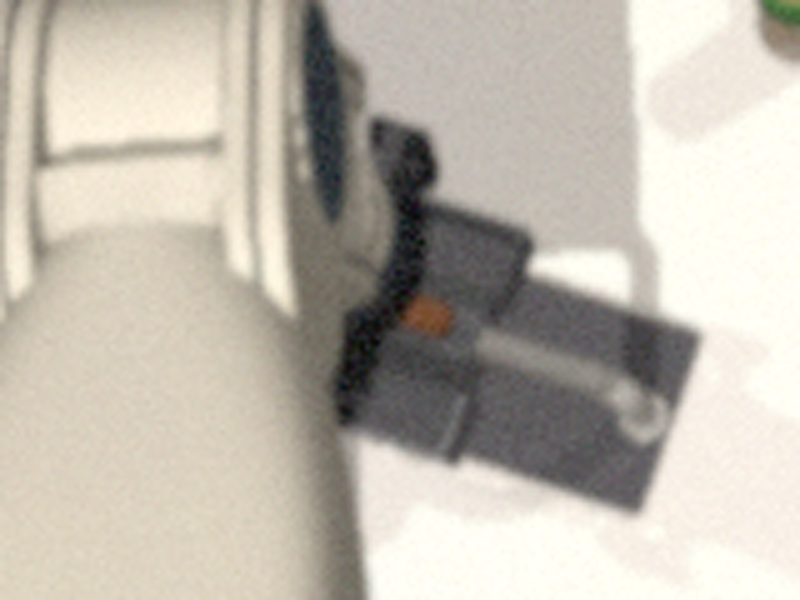

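The caddy sits on the bar with its handle (428,315) in line with the bar, and the fingers are open and not touching it. I'll withdraw straight up.

move_arm --series '[[[0,0,0],[0,0,-6],60],[[0,0,0],[0,0,-15],60],[[0,0,0],[0,0,-30],60],[[0,0,0],[0,0,-50],60],[[0,0,0],[0,0,-75],60],[[0,0,0],[0,0,-100],60],[[0,0,0],[0,0,-120],60],[[0,0,0],[0,0,-130],60]]'

```text
time: 9.4
position: [0.552, 0.1208, 0.2919]
tcp_rot: [0.001, 0.814, 0.581, 0.002]
wrist_force: [0.1, 0.6, -0.7]
opening: 0.0603
grasp_force: 0.0
```

move_arm --series '[[[0,0,0],[-25,0,0],60],[[0,0,0],[-60,0,0],60],[[0,0,0],[-95,0,0],60],[[0,0,0],[-130,0,0],60],[[0,0,0],[-165,0,0],60],[[0,0,0],[-195,0,0],60],[[0,0,0],[-200,0,0],60],[[0,0,0],[-200,0,0],60]]'

```text
time: 10.07
position: [0.4859, -0.0699, 0.2885]
tcp_rot: [0.0, 0.815, 0.579, 0.0]
wrist_force: [-0.3, 0.6, 0.0]
opening: 0.0599
grasp_force: 0.0
```

Run:
```python
from cell import bot
from h import *
a,b=bot.snapshot("top")["image"],bot.snapshot("scene")["image"]
f=lambda i:cv2.convertScaleAbs(cv2.resize(i,None,fx=2.5,fy=2.5,interpolation=cv2.INTER_CUBIC),alpha=1.6,beta=10)
cv2.imwrite("pics/end.png",np.hstack([f(a[130:330,130:290]),f(b[150:350,130:290])]))
go(bot.get_obs(),.551,.12,.159,-19)
```

```text
t 10.1667 pos [ 0.4865 -0.0681  0.2884] yawy -19.0 turn [ 0. -0. -0.] shift [198.8  -0.4 129.4] open 0.0599 F [1.1 0.3 0. ] g 0.0 q [-0.31  0.15  0.02  1.44  0.    1.59]
```

View pics/end.png

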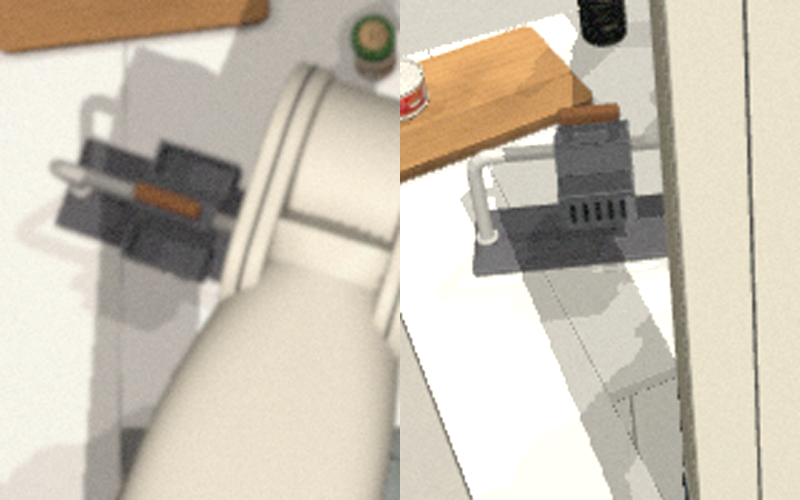

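Both views show the caddy hanging level over the middle of the bar, with one pocket on each side and the arm clear of it.

```bash
python3 -c "
from cell import bot
print(bot.job_done())"
```

```text
the job is handed in; nothing more can be done
None
```

The saddle caddy hangs level over the middle of the bar with one pocket on each side, set down gently. The arm never touched the tub, and the job was handed in at about 10 s (no verdict was returned).

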